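# Hang the utensil caddy on its keyhole stud

### The arm

A 6-joint arm with a two-finger parallel gripper is mounted at the origin on a cart in front of the work surface, level with it; the furniture and walls round the work are solid. World frame = base frame: x ahead of the robot, y to its left, z up, the work surface at z = 0. Lengths are in m, angles in rad, forces in N, time in s.
With the tool pointing down it reaches from about 0.325 to 0.75 m from the base axis. Payload 7.6 kg.
Tool frame: the origin (TCP) lies at the very end of the fingers, on their centre line; the grasp point (between the pads) lies 19 mm behind it; z points along the fingers, x is the direction in which the jaws open and shut, and the axes are right-handed (so a half turn about z gives the same grasp; the last joint's range is limited). The gripper opens to 85 mm and grips with 20 to 120 N. Pads are 22 mm wide; open, the fingers measure 114 mm over their backs; the gripper's body (76 mm by 85 mm) begins 54 mm behind the grasp point. The pads swing forward as they close: fully open they stand 13 mm farther back than shut.
Start: joints at [-1.384, 0.052, 1.401, -0, 1.689, -0.07], TCP at [0.133, -0.508, 0.231] pointing down, gripper open.
Joint ranges: [-2.9, 2.9], [-0.91, 2.17], [0.12, 2.37], [-1.06, 4.2], [0.26, 2.73], [-2.93, 2.93]. Speed limits (rad/s): [2.57, 2.57, 3.01, 3.14, 3.14, 3.14].

### API

Orientations are given as a unit quaternion [x, y, z, w].
In Python, from workcell import status, camera, r gives the robot as it stands. The module is installed in compiled form; this text tells all that it offers.
- The arm moves only by the shell command python3 -m creep 'ROWS' [FORCE]. ROWS is JSON, one flat list of numbers, 7 for each row, row after row: the shift along the tool's x, y, z in m, then the turn, a rotation vector about the tool's x, y, z in rad, then the finger opening in m, from 0 to 0.0854. A call has 1 to 20 rows; each row shifts and turns the pose as measured when the row begins, along the tool's axes as they then stand; what a row does not reach is not made up. A row lasts 1/8 s, in which the tool goes at most 62.5 mm and 10.7 degrees, less where a joint would pass 70% of its speed; a pose out of reach is approached as far as the arm can. A call with a gripper value outside its range is refused whole. The fingers move at their own pace and stop on an object; FORCE is the grip in N (left out, the last holds). Time passes only in rows, so rows that do not move let the fingers close. It gives the time, the measured TCP pose, the force and the opening at its end, in the units of the state.
- status.observe(): the state, without advancing time (a new reading comes with each control period).
- camera(name): name is "scene" or "top"; returns a dict with "image" (480x640x3 uint8, blue, green, red), "vfov" (degrees; the focal length in pixels is half the picture's height over the tangent of half this angle, whatever the lens; pixels are square), "cx", "cy" (the principal point, pixels), "distortion" ([k1, k2, p1, p2, k3] as OpenCV has them; the pictures are not rectified), "extrinsics" (4x4, takes a point from camera to world coordinates). Camera axes: x right, y down, z forward; pixel columns grow to the right and rows downward; lengths in m; the calibration is good to about 2 mm. A picture is of the moment at which its call begins. There is no depth.
- r.sign_off(): hands the job in, once; it reports no verdict.
The state is a dict: "time": time; "qpos": joint angles; "qd": joint speeds; "effort": joint torques, N m; "eef_pos": TCP position; "orientation": TCP orientation; "wrist_force": force on the tool from outside, world axes, zero at the start; "moment": the same for the moment, N m; "gripper_width": finger opening in m.
Only numpy, scipy, OpenCV 4.12 (cv2) and the standard library are available. Lean on these libraries where they do the work, as an engineer would, in place of code of your own. Each camera call takes 0.05 s, during which the arm holds its last target. There are 200 camera calls.

### The job

Hang the orange utensil caddy on the wooden stand: slip the keyhole in its back over the steel stud until the back lies flat on the panel, then slide the caddy straight down until the stud is fully home at the top of the slot, and let go. Work by feel and gently, never pushing with more than about 20 N, and leave the mug, spice jar, onion, mushroom and spoon where they are.

Things in the scene. Friction and masses are not known exactly. Their poses are not given: they have to be found in the camera images.
- caddy: Loose orange plastic utensil caddy, an open-topped box 60 mm deep (x), 50 mm wide (y), 90 mm high (striped front wall 72 mm), about 0.16 kg, standing on the table. Origin: centre of its underside; z up, +x towards its back wall (5 mm thick, outer face at x = +30 mm), which has a keyhole. Its flat rigid side walls can be gripped across the 50 mm width, close to the rim.
- caddy_keyhole (a point): Centre of the keyhole's entry hole, 20 mm wide and 22 mm high, on the outer face of the back wall: (30, 0, 50) mm in the caddy's frame, axes as the caddy. With the caddy home it lies 20 mm below the stud, and the caddy's underside is 35 mm above the table.
- caddy_slot_top (a point): Closed top of the 9 mm wide slot that runs up from the entry hole: (30, 0, 73) mm in the caddy's frame. The stud's 6 mm shank rests against it when the caddy is home.
- stand: Fixed wooden stand: upright panel 130 mm wide (y), 14 mm thick, top at 140 mm, on a foot 12 mm high that reaches 30 mm in front of the panel. Origin: on the table, in the plane of the panel's front face, at mid width; x points from the front face into the panel (away from the robot), z up. A steel mushroom stud stands straight out of the front face.
- stand_face (a point): Point on the panel's front face at mid width and at the stud's height: (0, 0, 105) mm in the stand's frame, axes as the stand. The stud itself (head 16 mm wide, its front 10 mm before the face) is clamped up to 16 mm to either side of here along a dark slot, where is not measured: feel for it. Off the hole, its head stops the caddy 10 mm before the panel.
- stand_slot (a point): Centre of the panel's horizontal 48 mm dark slot, same point as stand_face. The stud will not shift along it. A spring pulls the stud's head to the panel, its conical back clamps the caddy's 5 mm wall: sliding down meets roughly 5 to 16 N of friction, more than the caddy's weight, so it must be pushed 20 mm down from hole centred on stud to a firm stop.
- mug: Bystander: patterned mug, 78x110x90 mm, right of the stand; origin at the centre of its underside.
- spice_jar: Bystander: spice jar with a red cap, 45x45x106 mm, behind right; origin at the centre of its underside.
- onion: Bystander: red onion, 67x64x71 mm, left of the stand; origin at its underside.
- mushroom: Bystander: brown mushroom, 37x37x33 mm, left; origin at its underside.
- spoon: Bystander: spoon with a red handle, 190x38x14 mm, lying flat at the far left; origin at its underside.

How it is judged:
On the way:
1. the keyhole is over the stud: the caddy's back lies on the panel (within 3 mm), the entry hole level with the stud (within 8 mm) (x of caddy_keyhole in the frame of stand_face between -0.003 and 0.003 m and z of caddy_keyhole in the frame of stand_face between -0.008 and 0.008 m and y of caddy_keyhole in the frame of stand_face between -0.023 and 0.023 m), for 0.1 s.
At the end, for the whole second after the job is handed in: The caddy hangs still on the stud, its back on the panel (keyhole point within 3 mm of the face), the stud home at the top of the slot (entry hole 20 mm below the stud within 2.5 mm, within 23 mm of mid width), upright and square to the panel within 0.1 rad (x of caddy_keyhole in the frame of stand_face between -0.003 and 0.003 m and z of caddy_keyhole in the frame of stand_face between -0.0225 and -0.0175 m and y of caddy_keyhole in the frame of stand_face between -0.023 and 0.023 m and angle between caddy's own z axis and vertical below 0.1 rad and angle between the x axis of caddy and the x axis of stand, either way round below 0.1 rad and linear speed of caddy below 0.02 m/s); the robot touches nothing.
It fails at once if the caddy is forced: the contact forces between it and the stand with its stud, the spring's own clamping of about 25 N included, pass 55 N (contact force between caddy and stand above 55 N).
It fails at once if the caddy is pressed on the stud or panel with over 25 N before it is slid down (contact force between caddy and stand above 25 N and z of caddy_keyhole in the frame of stand_face above -0.004 m).
It fails at once if a bystander (mug, spice jar, onion, mushroom, spoon) is moved by more than 30 mm (distance of any of mug, spice_jar, onion, mushroom, spoon from where it was at the start of the episode above 0.03 m).
It also fails if it takes over 67 s, if anything falls off the work surface, if the arm or the gripper's body presses on something with over 40 N, if the wrist force passes 120 N, or if a joint passes its speed limit or range.

## Working session

There is one attempt and no reset: what is moved stays moved. The work goes in short steps, Python scripts to look and compute and a shell command to move; the robot and the scene stay as the last step left them, time stands still between calls to the robot, and variables do not carry over. Pictures are saved under pics/ and viewed, about 8 in all and at most 12, crops included, and the job is handed in when it is done.

```bash
mkdir -p pics; cat > h.py <<'E'
import numpy as np, cv2
from workcell import status, camera, r
from scipy.spatial.transform import Rotation as R
def K(c):
    f=240/np.tan(np.radians(c["vfov"])/2); return np.array([[f,0,c["cx"]],[0,f,c["cy"]],[0,0,1.]])
def ray(c,px):
    p=cv2.undistortPoints(np.array(px,float).reshape(-1,1,2),K(c),np.array(c["distortion"],float)).reshape(-1,2)
    T=np.array(c["extrinsics"]); d=np.c_[p,np.ones(len(p))]@T[:3,:3].T
    return T[:3,3],d
def onz(c,px,z):
    o,d=ray(c,px); return o+d*((z-o[2])/d[:,2:])
def proj(c,P):
    T=np.linalg.inv(np.array(c["extrinsics"])); rv=cv2.Rodrigues(T[:3,:3])[0]
    return cv2.projectPoints(np.array(P,float).reshape(-1,1,3),rv,T[:3,3],K(c),np.array(c["distortion"],float))[0].reshape(-1,2)
def tri(c1,p1,c2,p2):
    A=np.zeros((3,3));b=np.zeros(3)
    for c,p in((c1,p1),(c2,p2)):
        o,d=ray(c,[p]);d=d[0]/np.linalg.norm(d[0]);M=np.eye(3)-np.outer(d,d);A+=M;b+=M@o
    return np.linalg.solve(A,b)
E
python3 - <<'E'
from h import *
for n in("scene","top"):
    c=camera(n); cv2.imwrite(f"pics/{n}0.png",c["image"]); print(n,c["vfov"],c["distortion"],np.round(c["extrinsics"],3).tolist())
s=status.observe();print({k:np.round(v,4).tolist() for k,v in s.items()})
E
```

```text
scene 44.586683165257256 [-0.13358572  0.          0.          0.          0.        ] [[-0.65, -0.388, 0.653, -0.201], [-0.76, 0.355, -0.544, 0.743], [-0.021, -0.85, -0.526, 0.73], [0.0, 0.0, 0.0, 1.0]]
top 43.406916214544495 [-0.07101306  0.          0.          0.          0.        ] [[-0.012, -0.982, 0.186, 0.317], [-1.0, 0.012, -0.004, 0.121], [0.002, -0.186, -0.983, 1.347], [0.0, 0.0, 0.0, 1.0]]
{'time': 0.1, 'qpos': [-1.3843, 0.0528, 1.4016, -0.0, 1.6886, -0.0703], 'qd': [-0.001, -0.0021, -0.0027, -0.0002, 0.0018, -0.0013], 'effort': [0.0019, -38.2581, -36.0984, -0.0, 0.0048, -0.0], 'eef_pos': [0.1333, -0.5075, 0.2306], 'orientation': [0.7918, -0.6108, -0.0005, -0.0004], 'wrist_force': [-0.3916, 0.2847, -0.8096], 'moment': [0.0017, -0.0834, 0.0035], 'gripper_width': 0.0856}
```

View pics/scene0.png

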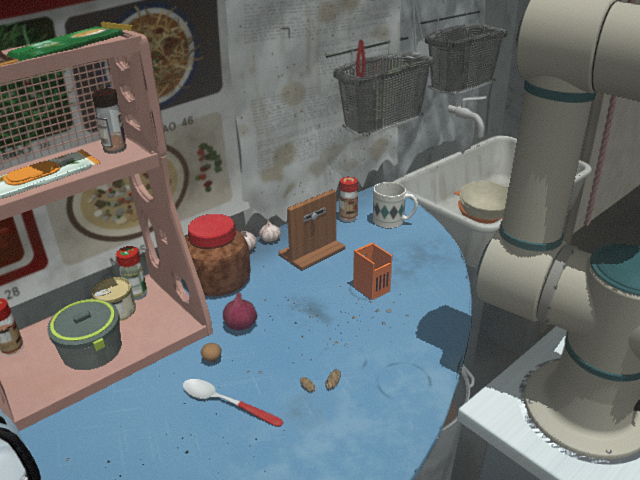

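View pics/top0.png

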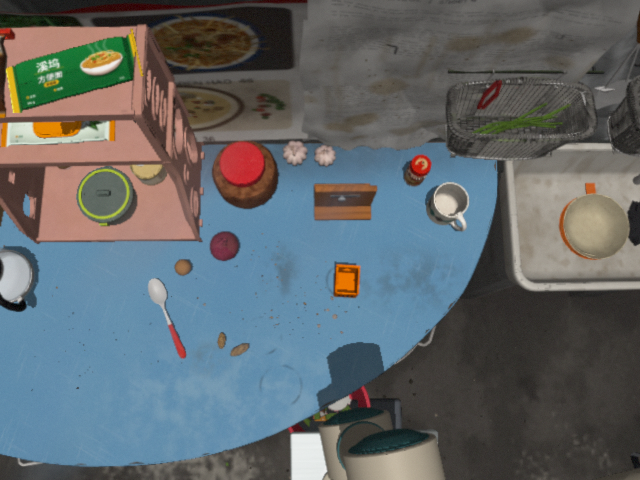

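The scene view shows the caddy near (373,270) and the stand near (312,228). The stud is in the dark slot at about (316,214). In the top view the caddy is near (346,280), the stand near (345,200) and the mug on its right. I'll enlarge both.

```bash
python3 - <<'E'
from h import *
a=cv2.imread("pics/scene0.png")[180:305,270:400]; b=cv2.imread("pics/top0.png")[175:305,305:385]
a=cv2.resize(a,None,fx=3.6,fy=3.6,interpolation=cv2.INTER_CUBIC);b=cv2.resize(b,None,fx=4,fy=4,interpolation=cv2.INTER_CUBIC)
o=np.zeros((530,800,3),np.uint8);o[:a.shape[0],:a.shape[1]]=a;o[:b.shape[0],475:475+b.shape[1]]=b
cv2.imwrite("pics/crop0.png",o)
E
```

```text
(no output)
```

View pics/crop0.png

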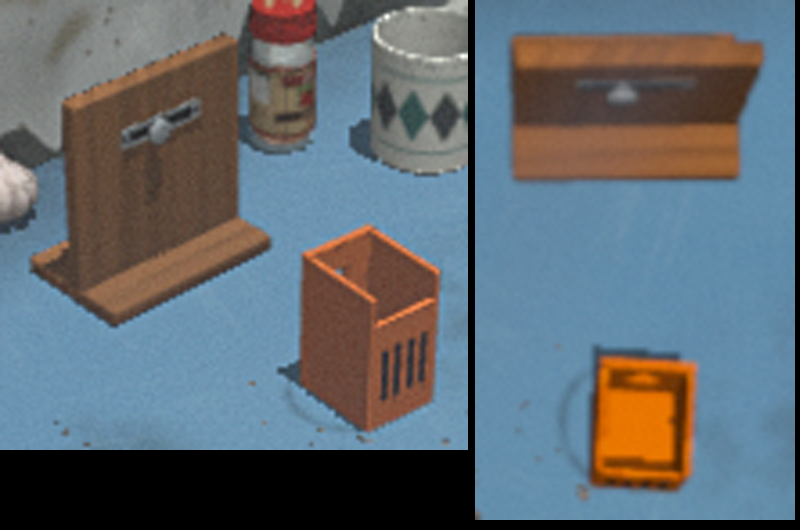

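```bash
python3 - <<'E'
from h import *
S=camera("scene");T=camera("top")
t=lambda X,Y:(305+(X-475)/4,175+Y/4)
s=lambda X,Y:(270+X/3.6,180+Y/3.6)
def show(n,P): print(n,np.round(P,4).tolist())
show("panel top front (top)",onz(T,[t(515,68),t(750,70)],.14))
show("panel top front (scene)",onz(S,[s(78,108),s(238,40)],.14))
show("foot front top (top)",onz(T,[t(515,176),t(738,176)],.012))
show("foot front top (scene)",onz(S,[s(113,314),s(270,236)],.012))
show("stud",tri(S,s(160,130),T,t(622,93)))
show("slotL",tri(S,s(123,137),T,t(577,84)));show("slotR",tri(S,s(200,104),T,t(693,80)))
# caddy mask contour top
show("cad back rim top",onz(T,[t(600,357),t(697,362)],.09))
show("cad back rim scene",onz(S,[s(304,255),s(372,227)],.09))
show("cad front top cam z.072",onz(T,[t(595,480),t(684,486)],.072))
show("cad front side tops scene z.09",onz(S,[s(374,302),s(438,270)],.09))
show("cad bottom corners scene",onz(S,[s(368,430),s(302,388),s(436,400)],0))
h=cv2.cvtColor(T["image"],cv2.COLOR_BGR2HSV);m=cv2.inRange(h,(5,180,120),(20,255,255));m[:240]=0;m[320:]=0;m[:,:300]=0;m[:,400:]=0
k=cv2.findContours(m,0,1)[0];k=max(k,key=cv2.contourArea);print(cv2.minAreaRect(k))
s=status.observe();print(R.from_quat(s["orientation"]).as_matrix().round(4).tolist())
E
```

```text
panel top front (top) [[0.6459, 0.1022, 0.14], [0.6434, -0.0195, 0.14]]
panel top front (scene) [[0.6448, 0.1009, 0.14], [0.6452, -0.0238, 0.14]]
foot front top (top) [[0.6174, 0.1011, 0.012], [0.616, -0.0255, 0.012]]
foot front top (scene) [[0.6161, 0.1039, 0.012], [0.6162, -0.0243, 0.012]]
stud [0.6404, 0.0445, 0.1056]
slotL [0.6452, 0.0687, 0.1081]
slotR [0.6469, 0.0067, 0.1064]
cad back rim top [[0.5017, 0.0589, 0.09], [0.4984, 0.0079, 0.09]]
cad back rim scene [[0.5004, 0.0584, 0.09], [0.4954, 0.01, 0.09]]
cad front top cam z.072 [[0.4386, 0.062, 0.072], [0.4348, 0.0149, 0.072]]
cad front side tops scene z.09 [[0.4419, 0.0626, 0.09], [0.44, 0.0146, 0.09]]
cad bottom corners scene [[0.4452, 0.0597, 0.0], [0.4985, 0.06, 0.0], [0.4387, 0.0113, 0.0]]
((346.7917785644531, 279.66461181640625), (23.520620346069336, 29.91263198852539), 2.8624050617218018)
[[0.254, -0.9672, -0.0002], [-0.9672, -0.254, 0.0009], [-0.0009, -0.0001, -1.0]]
```

Stand face is at x≈0.646, mid y≈0.039, yaw≈0, and the stud at y≈0.0445. Caddy centre is ≈(0.4695, 0.036), yaw ≈−0.065. I'll grip it 12 mm towards its back wall.

```bash
python3 -m creep '[0,0,0,0,0,0.16,0.085, 0,0,0,0,0,0.16,0.085, 0,0,0,0,0,0,0.085]'
python3 - <<'E'
from h import *
s=status.observe();M=R.from_quat(s["orientation"]).as_matrix();print(M.round(4).tolist(),(M.T@(np.array([.4815,.0352,.231])-s["eef_pos"])).round(4))
E
```

```text
time: 0.57
eef_pos: [0.1333, -0.5073, 0.23]
orientation: [-0.682, 0.732, 0.001, 0.001]
wrist_force: [-1.4, -0.3, 0.4]
gripper_width: 0.0847
[[-0.0708, -0.9975, -0.0005], [-0.9975, 0.0708, 0.0024], [-0.0024, 0.0006, -1.0]] [-5.658e-01 -3.090e-01  2.000e-04]
```

```bash
python3 -m creep '[-0.0472,-0.0258,0,0,0,0,0.085, -0.0472,-0.0258,0,0,0,0,0.085, -0.0472,-0.0258,0,0,0,0,0.085, -0.0472,-0.0258,0,0,0,0,0.085, -0.0472,-0.0258,0,0,0,0,0.085, -0.0472,-0.0258,0,0,0,0,0.085, -0.0472,-0.0258,0,0,0,0,0.085, -0.0472,-0.0258,0,0,0,0,0.085, -0.0472,-0.0258,0,0,0,0,0.085, -0.0472,-0.0258,0,0,0,0,0.085, -0.0472,-0.0258,0,0,0,0,0.085, -0.0472,-0.0258,0,0,0,0,0.085, 0,0,0,0,0,0,0.085]'
cat > g.py <<'E'
import sys
from h import *
s=status.observe();M=R.from_quat(s["orientation"]).as_matrix();print(M.round(4).tolist(),"shift",(M.T@(np.array(eval(sys.argv[1]))-s["eef_pos"])).round(4),"turn to square",(R.from_matrix(M.T@np.array([[0,-1,0],[-1,0,0],[0,0,-1]]))).as_rotvec().round(4),"F",np.round(s["wrist_force"],1),np.round(s["moment"],2))
E
python3 g.py '[.4815,.0352,.14]'
```

```text
time: 2.2
eef_pos: [0.4798, 0.061, 0.2308]
orientation: [-0.699, 0.715, -0.0, 0.002]
wrist_force: [-0.1, 0.1, -0.6]
gripper_width: 0.0851
[[-0.0223, -0.9997, 0.0029], [-0.9997, 0.0223, 0.0025], [-0.0026, -0.0028, -1.0]] shift [ 0.026  -0.002   0.0908] turn to square [-0.0029  0.0025 -0.0223] F [-0.1  0.1 -0.6] [-0.03 -0.   -0.03]
```

```bash
python3 -m creep '[0.013,-0.001,0.03,-0.003,0.0025,0.043,0.085, 0.013,-0.001,0.03,0,0,0,0.085, 0,0,0.03,0,0,0,0.085, 0,0,0,0,0,0,0.085]'
python3 g.py '[.4815,.0352,.055]'; python3 - <<'E'
from h import *
cs=[camera(n)["image"] for n in("scene","top")]
a=cs[0][120:320,270:470];b=cs[1][170:310,290:400]
o=np.hstack([cv2.resize(a,(400,400),interpolation=2),cv2.resize(b,(314,400),interpolation=2)]);cv2.imwrite("pics/pre.png",o)
E
```

```text
time: 2.7
eef_pos: [0.48, 0.0322, 0.1391]
orientation: [-0.687, 0.727, -0.001, -0.0]
wrist_force: [-0.2, 0.3, 0.9]
gripper_width: 0.0853
[[-0.0562, -0.9984, 0.0004], [-0.9984, 0.0562, -0.0011], [0.0011, -0.0005, -1.0]] shift [-0.0032 -0.0013  0.0841] turn to square [-0.0005 -0.0011 -0.0562] F [-0.2  0.3  0.9] [ 0.01  0.06 -0.  ]
```

View pics/pre.png

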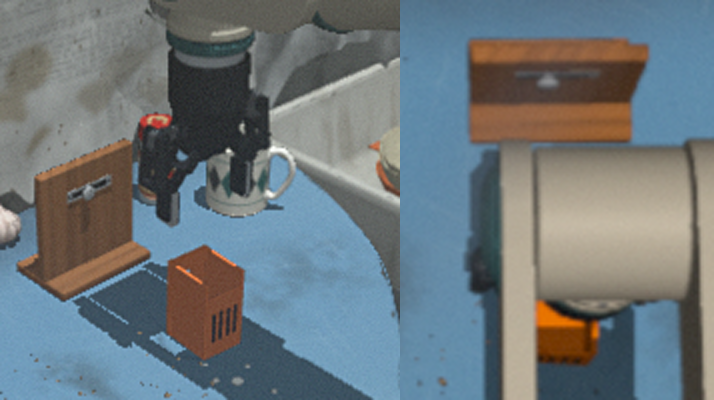

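The open fingers straddle the caddy above its rim. The caddy is unmoved and the path down is clear. Descending and closing.

```bash
python3 -m creep '[-0.003,-0.001,0.03,0,-0.001,0.008,0.085, 0,0,0.03,0,0,0,0.085, 0,0,0.022,0,0,0,0.085, 0,0,0,0,0,0,0.085, 0,0,0,0,0,0,0.048, 0,0,0,0,0,0,0.048, 0,0,0,0,0,0,0.045, 0,0,0,0,0,0,0.045, 0,0,0,0,0,0,0.045, 0,0,0,0,0,0,0.045]' 25
python3 g.py '[.4815,.0352,.055]'
```

```text
time: 4.05
eef_pos: [0.4908, 0.0347, 0.0717]
orientation: [-0.685, 0.728, -0.01, 0.01]
wrist_force: [-0.1, -0.3, -2.5]
gripper_width: 0.0495
[[-0.061, -0.9978, 0.0275], [-0.9981, 0.0611, -0.0004], [-0.0013, -0.0274, -0.9996]] shift [0.0001 0.0098 0.0165] turn to square [-0.0275  0.0004 -0.0611] F [-0.1 -0.3 -2.5] [ 0.03 -0.06  0.01]
```

```bash
python3 - <<'E'
from h import *
s=status.observe();print(np.round(s["qpos"],3))
cs=[camera(n)["image"] for n in("scene","top")]
a=cs[0][120:320,270:470];b=cs[1][170:310,290:400]
o=np.hstack([cv2.resize(a,(460,460),interpolation=2),cv2.resize(b,(340,460),interpolation=2)]);cv2.imwrite("pics/grip.png",o)
E
```

```text
[-0.004  0.056  1.724 -0.     1.335  1.628]
```

View pics/grip.png

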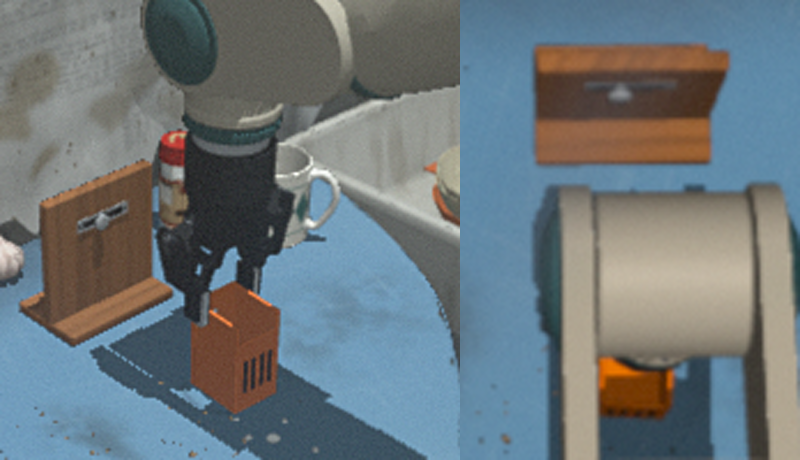

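The grip is too high (TCP z 0.072), 10 mm too far back and slightly tilted, because of the arm's lag. I'll reopen and correct it.

```bash
python3 -m creep '[0,0,0,0,0,0,0.075, 0,0,0,0,0,0,0.075, 0,0.004,0.008,-0.0275,0,0,0.075, 0,0.004,0.008,0,0,0,0.075, 0,0,0,0,0,0,0.075]' 25
python3 g.py '[.4815,.0352,.055]'
```

```text
time: 4.78
eef_pos: [0.4827, 0.0353, 0.0547]
orientation: [-0.685, 0.728, 0.001, -0.0]
wrist_force: [-0.2, 0.0, 0.1]
gripper_width: 0.0752
[[-0.061, -0.9981, -0.0016], [-0.9981, 0.061, 0.0014], [-0.0013, 0.0017, -1.0]] shift [ 0.0001  0.0012 -0.0003] turn to square [ 0.0016  0.0013 -0.061 ] F [-0.2  0.   0.1] [-0.02 -0.02 -0.01]
```

```bash
python3 -m creep '[0,0,0,0,0,0,0.045, 0,0,0,0,0,0,0.045, 0,0,0,0,0,0,0.045, 0,0,0,0,0,0,0.045, 0,0,0,0,0,0,0.045]' 25
python3 -m creep '[0,0,0,0,0,0,0.045, 0,0,0,0,0,0,0.045]' 60
python3 g.py '[.4827,.0353,.11]'
```

```text
time: 5.4
eef_pos: [0.4827, 0.0353, 0.0547]
orientation: [-0.685, 0.728, 0.001, 0.0]
wrist_force: [0.9, -0.2, -0.9]
gripper_width: 0.0495
time: 5.65
eef_pos: [0.4828, 0.0353, 0.0549]
orientation: [-0.685, 0.728, 0.001, 0.0]
wrist_force: [0.8, 0.5, -0.9]
gripper_width: 0.0489
[[-0.061, -0.9981, -0.001], [-0.9981, 0.061, 0.0013], [-0.0013, 0.0011, -1.0]] shift [-0.0001  0.0002 -0.0551] turn to square [ 0.001   0.0013 -0.0611] F [ 0.8  0.5 -0.9] [ 0.04 -0.06  0.02]
```

```bash
python3 -m creep '[0,0,-0.015,0,0,0,0.045, 0,0,-0.02,0,0,0,0.045, 0,0,-0.02,0.001,0.001,-0.06,0.045, 0,0,0,0,0,0,0.045, 0,0,0,0,0,0,0.045]'
python3 g.py '[.595,.0445,.11]'
```

```text
time: 6.28
eef_pos: [0.4826, 0.0353, 0.1133]
orientation: [-0.707, 0.708, 0.0, 0.0]
wrist_force: [-0.7, -0.1, -2.1]
gripper_width: 0.0494
[[-0.0011, -1.0, -0.0002], [-1.0, 0.0011, 0.0004], [-0.0004, 0.0002, -1.0]] shift [-0.0094 -0.1124  0.0033] turn to square [ 0.0002  0.0004 -0.0011] F [-0.7 -0.1 -2.1] [-0.02 -0.01 -0.02]
```

```bash
python3 -m creep '[-0.003,-0.03,0.001,0,0,0,0.045, -0.003,-0.03,0.001,0,0,0,0.045, -0.003,-0.03,0.001,0,0,0,0.045, 0,-0.018,0,0,0,0,0.045, 0,0,0,0,0,0,0.045, 0,0,0,0,0,0,0.045]'
python3 g.py '[.595,.0445,.11]'
python3 - <<'E'
from h import *
a=camera("scene")["image"];b=camera("top")["image"]
o=np.hstack([cv2.resize(a[150:300,250:380],(520,600),interpolation=2),cv2.resize(b[170:270,300:346],(276,600),interpolation=2)]);cv2.imwrite("pics/near.png",o)
E
```

```text
time: 7.02
eef_pos: [0.5903, 0.0442, 0.1037]
orientation: [-0.705, 0.709, 0.004, -0.004]
wrist_force: [-0.2, -1.1, -1.9]
gripper_width: 0.0491
[[-0.006, -0.9999, -0.0105], [-1.0, 0.006, 0.0004], [-0.0003, 0.0105, -0.9999]] shift [-0.0003 -0.0046 -0.0064] turn to square [ 0.0105  0.0004 -0.006 ] F [-0.2 -1.1 -1.9] [-0.05 -0.    0.01]
```

View pics/near.png

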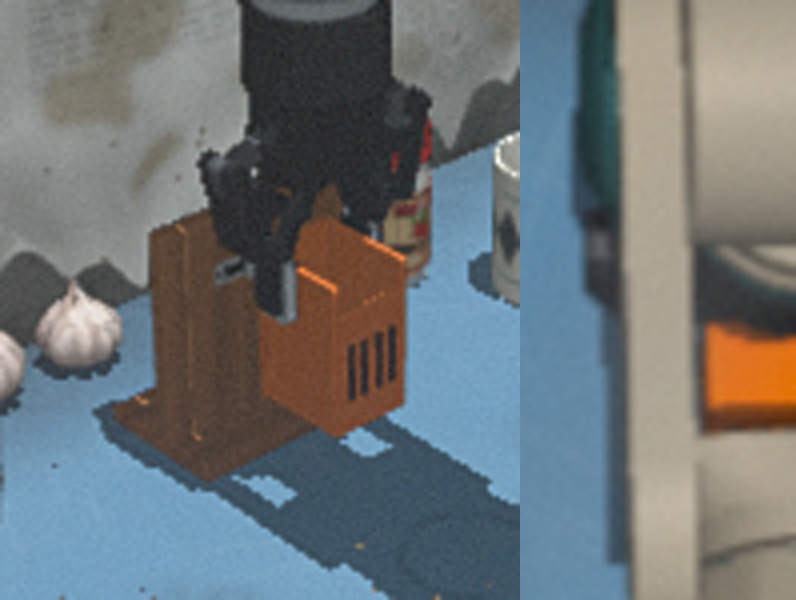

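Caddy held square, front bottom corners at crop (335,437) and (405,405), with the left front top corner at (335,292). Checking its position in the hand.

```bash
python3 - <<'E'
from h import *
S=camera("scene");s=lambda X,Y:(250+X/4,150+Y/4)
print(onz(S,[s(335,437),s(405,405)],.049).round(4),onz(S,[s(335,294),s(405,262)],.139).round(4))
E
python3 -m creep '[0,-0.001,-0.006,0.0105,0,-0.006,0.045, 0,0,0,0,0,0,0.045, 0,0,0,0,0,0,0.045]'
python3 g.py '[.61,.0445,.11]'
```

```text
[[0.5512 0.0685 0.049 ]
 [0.5487 0.0207 0.049 ]] [[0.5462 0.0725 0.139 ]
 [0.546  0.0248 0.139 ]]
time: 7.55
eef_pos: [0.5914, 0.0443, 0.1118]
orientation: [0.707, -0.707, 0.001, -0.001]
wrist_force: [-0.1, -1.4, -1.7]
gripper_width: 0.0495
[[0.0006, -1.0, 0.0034], [-1.0, -0.0006, 0.0004], [-0.0004, -0.0034, -1.0]] shift [-0.0002 -0.0186  0.0019] turn to square [-0.0034  0.0004  0.0006] F [-0.1 -1.4 -1.7] [-0.01 -0.02  0.01]
```

```bash
python3 -m creep '[0,-0.008,0.001,-0.003,0,0,0.045, 0,-0.008,0.001,0,0,0,0.045, 0,0,0,0,0,0,0.045, 0,0,0,0,0,0,0.045]'
python3 g.py '[.62,.0445,.11]'
```

```text
time: 8.05
eef_pos: [0.6087, 0.0442, 0.1093]
orientation: [0.707, -0.707, -0.0, -0.0]
wrist_force: [-0.9, -0.3, -1.1]
gripper_width: 0.0494
[[0.0005, -1.0, -0.0001], [-1.0, -0.0005, 0.0004], [-0.0004, 0.0001, -1.0]] shift [-0.0002 -0.0113 -0.0007] turn to square [0.0001 0.0004 0.0005] F [-0.9 -0.3 -1.1] [ 0.01 -0.07  0.03]
```

```bash
python3 -m creep '[0,-0.003,-0.0005,0,0,0,0.045, 0,-0.003,0,0,0,0,0.045, 0,0,0,0,0,0,0.045]'
python3 g.py '[.62,.0445,.11]'
python3 -m creep '[0,-0.002,0,0,0,0,0.045, 0,-0.002,0,0,0,0,0.045]'
python3 g.py '[.62,.0445,.11]'
```

```text
time: 8.43
eef_pos: [0.615, 0.0443, 0.1098]
orientation: [0.707, -0.707, -0.0, -0.0]
wrist_force: [-0.7, 0.2, -1.7]
gripper_width: 0.049
[[0.0004, -1.0, -0.0002], [-1.0, -0.0004, 0.0004], [-0.0004, 0.0002, -1.0]] shift [-0.0002 -0.005  -0.0002] turn to square [0.0002 0.0004 0.0004] F [-0.7  0.2 -1.7] [-0.02  0.01 -0.01]
time: 8.68
eef_pos: [0.6191, 0.0443, 0.1099]
orientation: [0.707, -0.707, -0.0, -0.0]
wrist_force: [-0.4, 0.8, -2.1]
gripper_width: 0.0493
[[0.0005, -1.0, -0.0002], [-1.0, -0.0005, 0.0004], [-0.0004, 0.0002, -1.0]] shift [-0.0002 -0.0009 -0.0001] turn to square [0.0002 0.0004 0.0005] F [-0.4  0.8 -2.1] [ 0.03 -0.06 -0.02]
```

```bash
for i in 1; do python3 -m creep '[0,-0.0015,0,0,0,0,0.045, 0,-0.0015,0,0,0,0,0.045]'; done
python3 g.py '[.628,.0443,.11]'
```

```text
time: 8.93
eef_pos: [0.6224, 0.0443, 0.1099]
orientation: [0.707, -0.707, -0.0, -0.0]
wrist_force: [-0.5, -0.3, -1.5]
gripper_width: 0.0495
[[0.0005, -1.0, -0.0003], [-1.0, -0.0005, 0.0004], [-0.0004, 0.0003, -1.0]] shift [-0.     -0.0056 -0.0001] turn to square [0.0003 0.0004 0.0005] F [-0.5 -0.3 -1.5] [-0.03 -0.02  0.04]
```

```bash
python3 -m creep '[0,-0.0012,0,0,0,0,0.045]'; python3 g.py '[.628,.0443,.11]'
```

```text
time: 9.05
eef_pos: [0.6237, 0.0442, 0.1099]
orientation: [0.707, -0.707, -0.0, -0.0]
wrist_force: [-0.2, -0.7, -0.9]
gripper_width: 0.0491
[[0.0005, -1.0, -0.0002], [-1.0, -0.0005, 0.0004], [-0.0004, 0.0002, -1.0]] shift [-0.0001 -0.0043 -0.0001] turn to square [0.0002 0.0004 0.0005] F [-0.2 -0.7 -0.9] [-0.01 -0.06  0.02]
```

No contact 5 mm past where the head was expected, so the hole is probably passing over it. Continuing in small steps.

```bash
python3 -m creep '[0,-0.0012,0,0,0,0,0.045, 0,-0.0012,0,0,0,0,0.045]'; python3 g.py '[.6285,.0443,.11]'
```

```text
time: 9.3
eef_pos: [0.6262, 0.0443, 0.1098]
orientation: [0.707, -0.707, -0.0, -0.0]
wrist_force: [0.1, -0.5, -2.1]
gripper_width: 0.0493
[[0.0005, -1.0, -0.0003], [-1.0, -0.0005, 0.0004], [-0.0004, 0.0003, -1.0]] shift [-0.     -0.0023 -0.0002] turn to square [0.0003 0.0004 0.0005] F [ 0.1 -0.5 -2.1] [ 0.01 -0.03 -0.01]
```

```bash
python3 -m creep '[0,-0.0012,0,0,0,0,0.045]'; python3 g.py '[.6285,.0443,.11]'
```

```text
time: 9.43
eef_pos: [0.6275, 0.0443, 0.1098]
orientation: [0.707, -0.707, -0.0, -0.0]
wrist_force: [0.3, -0.8, -2.1]
gripper_width: 0.0491
[[0.0005, -1.0, -0.0003], [-1.0, -0.0005, 0.0004], [-0.0004, 0.0003, -1.0]] shift [-0.     -0.001  -0.0002] turn to square [0.0003 0.0004 0.0005] F [ 0.3 -0.8 -2.1] [-0.   -0.01 -0.07]
```

```bash
python3 -m creep '[0,-0.001,0,0,0,0,0.045]'; python3 g.py '[.6285,.0443,.11]'
```

```text
time: 9.55
eef_pos: [0.628, 0.0443, 0.1098]
orientation: [0.707, -0.707, -0.001, 0.001]
wrist_force: [-6.8, -0.1, 1.5]
gripper_width: 0.0492
[[0.0004, -1.0, -0.0019], [-1.0, -0.0004, 0.0004], [-0.0004, 0.0019, -1.0]] shift [-0.     -0.0005 -0.0002] turn to square [0.0019 0.0004 0.0004] F [-6.8 -0.1  1.5] [-0.07  1.02 -0.25]
```

```bash
python3 -m creep '[0,-0.0005,0,0.001,0,0,0.045, 0,0,0,0,0,0,0.045]'; python3 g.py '[.6285,.0443,.11]'
```

```text
time: 9.8
eef_pos: [0.628, 0.0443, 0.1099]
orientation: [0.707, -0.707, -0.001, 0.001]
wrist_force: [-0.6, -0.6, -1.5]
gripper_width: 0.0497
[[0.0003, -1.0, -0.0025], [-1.0, -0.0003, 0.0003], [-0.0003, 0.0025, -1.0]] shift [-0.     -0.0005 -0.0002] turn to square [0.0025 0.0003 0.0003] F [-0.6 -0.6 -1.5] [-0.06  0.12 -0.02]
```

Contact is at TCP x=0.628, right at the predicted panel plane. Next I feel the side play of the stud head in the hole, to centre it before sliding.

```bash
for n in 1; do python3 -m creep '[0.0012,0,0,0,0,0,0.045]'; done; python3 -m creep '[0.0012,0,0,0,0,0,0.045]'
```

```text
time: 9.93
eef_pos: [0.628, 0.0433, 0.1097]
orientation: [0.707, -0.707, -0.001, 0.001]
wrist_force: [-0.9, 0.7, -1.7]
gripper_width: 0.049
time: 10.05
eef_pos: [0.628, 0.0421, 0.1096]
orientation: [0.707, -0.707, -0.001, 0.001]
wrist_force: [-2.2, 1.3, -1.4]
gripper_width: 0.0492
```

```bash
python3 -m creep '[0.001,0,0,0,0,0,0.045]'; python3 -m creep '[0,0,0,0,0,0,0.045]'
```

```text
time: 10.18
eef_pos: [0.628, 0.0411, 0.1095]
orientation: [0.707, -0.707, -0.001, 0.001]
wrist_force: [-2.0, 1.0, -1.7]
gripper_width: 0.0495
time: 10.3
eef_pos: [0.628, 0.041, 0.1094]
orientation: [0.707, -0.707, -0.001, 0.001]
wrist_force: [-3.1, 0.5, -2.0]
gripper_width: 0.0492
```

```bash
python3 -m creep '[0.001,0,0,0,0,0,0.045]'; python3 -m creep '[0.001,0,0,0,0,0,0.045]'
```

```text
time: 10.42
eef_pos: [0.628, 0.0403, 0.1094]
orientation: [0.707, -0.707, -0.001, 0.0]
wrist_force: [-1.9, 3.4, -1.5]
gripper_width: 0.0495
time: 10.55
eef_pos: [0.628, 0.04, 0.1094]
orientation: [0.708, -0.707, -0.002, -0.0]
wrist_force: [-2.3, 5.0, -2.5]
gripper_width: 0.0488
```

```bash
python3 -m creep '[0.001,0,0,0,0,0,0.045]'; python3 g.py '[.6285,.0443,.11]'
```

```text
time: 10.68
eef_pos: [0.628, 0.04, 0.1094]
orientation: [0.708, -0.706, -0.002, -0.001]
wrist_force: [-1.9, 5.3, -1.4]
gripper_width: 0.0492
[[0.0024, -1.0, -0.0024], [-1.0, -0.0024, 0.0046], [-0.0046, 0.0024, -1.0]] shift [-0.0043 -0.0005 -0.0005] turn to square [0.0024 0.0046 0.0024] F [-1.9  5.3 -1.4] [ 0.93  0.23 -0.03]
```

Stop felt at y≈0.0405. Now the other side.

```bash
python3 -m creep '[-0.0015,0,-0.0003,0.002,0.0045,0.002,0.045, -0.0015,0,0,0,0,0,0.045, -0.001,0,0,0,0,0,0.045]'; python3 -m creep '[-0.0012,0,0,0,0,0,0.045]';python3 g.py '[.6285,.0443,.11]'
```

```text
time: 11.05
eef_pos: [0.628, 0.0429, 0.1097]
orientation: [-0.707, 0.707, -0.001, -0.001]
wrist_force: [-0.9, -1.3, -1.9]
gripper_width: 0.0495
time: 11.18
eef_pos: [0.628, 0.0439, 0.1097]
orientation: [-0.707, 0.707, -0.001, -0.001]
wrist_force: [-2.2, -0.7, -2.0]
gripper_width: 0.0495
[[-0.001, -1.0, -0.0003], [-1.0, 0.001, -0.003], [0.003, 0.0003, -1.0]] shift [-0.0004 -0.0005 -0.0003] turn to square [ 0.0003 -0.003  -0.001 ] F [-2.2 -0.7 -2. ] [-0.13  0.27 -0.02]
```

```bash
python3 -m creep '[-0.001,0,0,0,0,0,0.045]'; python3 -m creep '[-0.001,0,0,0,0,0,0.045]';python3 g.py '[.6285,.0425,.11]'
```

```text
time: 11.3
eef_pos: [0.628, 0.0448, 0.1096]
orientation: [-0.707, 0.708, -0.001, -0.001]
wrist_force: [-1.4, -1.2, -2.0]
gripper_width: 0.0493
time: 11.42
eef_pos: [0.628, 0.0458, 0.1096]
orientation: [-0.707, 0.708, -0.001, -0.001]
wrist_force: [-0.9, -0.8, -1.2]
gripper_width: 0.0487
[[-0.0013, -1.0, -0.0005], [-1.0, 0.0013, -0.0033], [0.0033, 0.0004, -1.0]] shift [ 0.0033 -0.0005 -0.0004] turn to square [ 0.0004 -0.0033 -0.0013] F [-0.9 -0.8 -1.2] [-0.13  0.23 -0.02]
```

```bash
python3 -m creep '[-0.001,0,0,0,0,0,0.045]'; python3 -m creep '[-0.001,0,0,0,0,0,0.045]';python3 -m creep '[-0.001,0,0,0,0,0,0.045]'; python3 g.py '[.6285,.0425,.11]'
```

```text
time: 11.55
eef_pos: [0.628, 0.0468, 0.1096]
orientation: [-0.707, 0.708, -0.001, -0.001]
wrist_force: [-1.5, -0.1, -2.4]
gripper_width: 0.0494
time: 11.68
eef_pos: [0.628, 0.0479, 0.1097]
orientation: [-0.707, 0.708, -0.001, -0.001]
wrist_force: [-0.8, -0.8, -1.4]
gripper_width: 0.0492
time: 11.8
eef_pos: [0.6281, 0.0485, 0.1096]
orientation: [-0.707, 0.708, -0.001, -0.002]
wrist_force: [-2.4, -4.1, -1.8]
gripper_width: 0.0494
[[-0.0016, -1.0, -0.0003], [-1.0, 0.0016, -0.0042], [0.0042, 0.0003, -1.0]] shift [ 0.006  -0.0004 -0.0003] turn to square [ 0.0003 -0.0042 -0.0016] F [-2.4 -4.1 -1.8] [-0.72  0.29 -0.12]
```

The stops at 0.0405 and 0.0482 centre the stud at y≈0.0444, which agrees with vision (0.0445). I'll centre there and slide down.

```bash
python3 -m creep '[0.0015,0,-0.0002,0,-0.004,-0.0016,0.045, 0.0015,0,0,0,0,0,0.045, 0.001,0,0,0,0,0,0.045, 0,0,0,0,0,0,0.045]'; python3 g.py '[.6285,.0444,.11]'
```

```text
time: 12.3
eef_pos: [0.628, 0.0452, 0.1099]
orientation: [0.707, -0.707, -0.001, -0.001]
wrist_force: [-1.6, -0.5, -1.9]
gripper_width: 0.0492
[[0.0008, -1.0, -0.0004], [-1.0, -0.0008, 0.0019], [-0.0019, 0.0004, -1.0]] shift [ 0.0008 -0.0005 -0.0001] turn to square [0.0004 0.0019 0.0008] F [-1.6 -0.5 -1.9] [-0.05  0.25 -0.02]
```

```bash
python3 -m creep '[0.0008,0,0.001,0,0.002,0,0.045, 0,0,0.002,0,0,0,0.045]' 80; python3 -m creep '[0,0,0.002,0,0,0,0.045]';python3 -m creep '[0,0,0.002,0,0,0,0.045]'; python3 g.py '[.6283,.0444,.0899]'
```

```text
time: 12.55
eef_pos: [0.628, 0.0444, 0.1071]
orientation: [0.707, -0.707, 0.0, 0.0]
wrist_force: [-2.5, 0.1, -1.0]
gripper_width: 0.0493
time: 12.68
eef_pos: [0.628, 0.0444, 0.105]
orientation: [0.707, -0.707, 0.0, 0.0]
wrist_force: [-3.3, -0.1, -1.0]
gripper_width: 0.0491
time: 12.8
eef_pos: [0.628, 0.0443, 0.1029]
orientation: [0.707, -0.707, 0.0, 0.0]
wrist_force: [-1.1, 0.5, 0.0]
gripper_width: 0.0491
[[0.0008, -1.0, -0.0002], [-1.0, -0.0008, -0.0005], [0.0005, 0.0002, -1.0]] shift [-0.0001 -0.0003  0.013 ] turn to square [ 0.0002 -0.0005  0.0008] F [-1.1  0.5  0. ] [ 0.01  0.4  -0.09]
```

```bash
python3 -m creep '[0,0,0.002,0,0,0,0.045]';python3 -m creep '[0,0,0.002,0,0,0,0.045]';  python3 -m creep '[0,0,0.002,0,0,0,0.045]'; python3 g.py '[.6283,.0444,.0899]'
```

```text
time: 12.92
eef_pos: [0.6281, 0.0443, 0.1015]
orientation: [0.707, -0.707, 0.0, 0.0]
wrist_force: [-5.3, 0.6, 7.3]
gripper_width: 0.0493
time: 13.05
eef_pos: [0.6281, 0.0443, 0.101]
orientation: [0.707, -0.707, 0.0, -0.0]
wrist_force: [-9.2, -0.3, 10.5]
gripper_width: 0.049
time: 13.18
eef_pos: [0.6281, 0.0443, 0.1009]
orientation: [0.707, -0.707, 0.001, -0.0]
wrist_force: [-9.2, -0.5, 10.3]
gripper_width: 0.049
[[0.0001, -1.0, 0.0013], [-1.0, -0.0001, -0.0006], [0.0006, -0.0013, -1.0]] shift [-0.0001 -0.0002  0.011 ] turn to square [-0.0013 -0.0006  0.0001] F [-9.2 -0.5 10.3] [-0.04  1.68 -0.2 ]
```

```bash
python3 -m creep '[0,0.0005,0.0025,0,0,0,0.045]';python3 -m creep '[0,0,0.003,0,0,0,0.045]';  python3 g.py '[.6283,.0444,.0899]'
```

```text
time: 13.3
eef_pos: [0.6281, 0.0443, 0.1007]
orientation: [-0.707, 0.707, -0.001, 0.001]
wrist_force: [-6.2, -0.1, 11.0]
gripper_width: 0.0488
time: 13.42
eef_pos: [0.6282, 0.0443, 0.0999]
orientation: [-0.707, 0.707, -0.002, 0.001]
wrist_force: [-9.9, -0.2, 13.8]
gripper_width: 0.0489
[[-0.0005, -1.0, 0.0042], [-1.0, 0.0005, -0.0006], [0.0006, -0.0042, -1.0]] shift [-0.0001 -0.0001  0.01  ] turn to square [-0.0042 -0.0006 -0.0005] F [-9.9 -0.2 13.8] [-0.05  2.12 -0.36]
```

```bash
python3 -m creep '[0,0.0005,0.003,-0.004,0,0,0.045]';python3 -m creep '[0,0.0003,0.0032,-0.003,0,0,0.045]';  python3 g.py '[.6283,.0444,.0899]'
```

```text
time: 13.55
eef_pos: [0.6282, 0.0443, 0.0997]
orientation: [-0.707, 0.707, -0.001, 0.001]
wrist_force: [-7.8, -0.9, 12.8]
gripper_width: 0.0489
time: 13.68
eef_pos: [0.6281, 0.0443, 0.0996]
orientation: [-0.707, 0.708, -0.001, 0.0]
wrist_force: [-11.8, -0.8, 16.1]
gripper_width: 0.049
[[-0.0012, -1.0, 0.0011], [-1.0, 0.0012, -0.0007], [0.0007, -0.0011, -1.0]] shift [-0.0001 -0.0001  0.0097] turn to square [-0.0011 -0.0007 -0.0012] F [-11.8  -0.8  16.1] [-0.12  2.04 -0.26]
```

```bash
python3 -m creep '[0,0.002,0.003,0,0,0,0.045]';  python3 g.py '[.6283,.0444,.0899]';python3 -m creep '[0,0.002,0.0033,0,0,0,0.045]';  python3 g.py '[.6283,.0444,.0899]'
```

```text
time: 13.8
eef_pos: [0.6278, 0.0443, 0.0995]
orientation: [-0.707, 0.708, -0.003, 0.002]
wrist_force: [2.3, -0.3, 6.1]
gripper_width: 0.0485
[[-0.0014, -1.0, 0.0069], [-1.0, 0.0014, -0.0006], [0.0006, -0.0069, -1.0]] shift [-0.0001 -0.0004  0.0096] turn to square [-0.0069 -0.0006 -0.0014] F [ 2.3 -0.3  6.1] [ 0.06 -0.13 -0.05]
time: 13.92
eef_pos: [0.6277, 0.0443, 0.0994]
orientation: [-0.707, 0.708, -0.005, 0.005]
wrist_force: [-1.6, -0.5, 11.5]
gripper_width: 0.0492
[[-0.0014, -0.9999, 0.0133], [-1.0, 0.0014, -0.0005], [0.0005, -0.0133, -0.9999]] shift [-0.0001 -0.0005  0.0095] turn to square [-0.0133 -0.0005 -0.0014] F [-1.6 -0.5 11.5] [-0.05  0.62 -0.04]
```

The resistance starts about 8 to 10 mm down. It is either the cone clamping or the shank on the slot's shoulder, so I'll feel the side play here.

```bash
python3 -m creep '[0,0,-0.0004,-0.012,0,0,0.045, 0.0012,0,0,0,0,0,0.045]';  python3 g.py '[.628,.0444,.0899]';python3 -m creep '[0.0015,0,0,0,0,0,0.045]';  python3 g.py '[.628,.0444,.0899]'
```

```text
time: 14.18
eef_pos: [0.6281, 0.0441, 0.1]
orientation: [-0.707, 0.707, -0.0, 0.001]
wrist_force: [-2.0, 7.4, 1.4]
gripper_width: 0.0489
[[-0.0009, -1.0, 0.0023], [-1.0, 0.0009, 0.0016], [-0.0016, -0.0023, -1.0]] shift [-0.0003  0.0002  0.0101] turn to square [-0.0023  0.0016 -0.0009] F [-2.   7.4  1.4] [ 1.19  0.61 -0.05]
time: 14.3
eef_pos: [0.6281, 0.044, 0.1]
orientation: [0.707, -0.707, -0.001, -0.002]
wrist_force: [-0.2, 6.6, 1.7]
gripper_width: 0.0491
[[0.0001, -1.0, 0.002], [-1.0, -0.0001, 0.004], [-0.004, -0.002, -1.0]] shift [-0.0004  0.0001  0.0101] turn to square [-0.002   0.004   0.0001] F [-0.2  6.6  1.7] [ 1.08  0.48 -0.09]
```

```bash
python3 -m creep '[-0.0005,0,0,0,0.004,0,0.045, -0.001,0,0,0,0,0,0.045]';  python3 g.py '[.628,.0444,.0899]';python3 -m creep '[-0.0012,0,0,0,0,0,0.045]';  python3 g.py '[.628,.0444,.0899]';python3 -m creep '[-0.0012,0,0,0,0,0,0.045]';  python3 g.py '[.628,.0444,.0899]'
```

```text
time: 14.55
eef_pos: [0.6281, 0.0444, 0.0999]
orientation: [-0.707, 0.707, -0.001, -0.0]
wrist_force: [-1.4, -4.8, 1.3]
gripper_width: 0.0491
[[-0.0009, -1.0, 0.0016], [-1.0, 0.0009, -0.0026], [0.0026, -0.0016, -1.0]] shift [-0.0001  0.0001  0.01  ] turn to square [-0.0016 -0.0026 -0.0009] F [-1.4 -4.8  1.3] [-0.77  0.41 -0.23]
time: 14.68
eef_pos: [0.6281, 0.0445, 0.0998]
orientation: [-0.706, 0.708, -0.002, -0.001]
wrist_force: [-1.0, -5.5, 1.3]
gripper_width: 0.0488
[[-0.0018, -1.0, 0.0013], [-1.0, 0.0018, -0.0044], [0.0044, -0.0014, -1.0]] shift [0.     0.0001 0.0099] turn to square [-0.0013 -0.0044 -0.0018] F [-1.  -5.5  1.3] [-0.93  0.52 -0.04]
time: 14.8
eef_pos: [0.6281, 0.0445, 0.0998]
orientation: [-0.706, 0.708, -0.003, -0.002]
wrist_force: [-0.7, -6.1, 1.5]
gripper_width: 0.0485
[[-0.0025, -1.0, 0.0011], [-1.0, 0.0025, -0.0062], [0.0062, -0.0011, -1.0]] shift [0.     0.0001 0.0099] turn to square [-0.0011 -0.0062 -0.0025] F [-0.7 -6.1  1.5] [-0.86  0.48  0.07]
```

```bash
python3 -m creep '[0.0005,0.0005,0.003,-0.003,-0.006,-0.002,0.045]';  python3 g.py '[.628,.0444,.0899]';python3 -m creep '[0,0.0012,0.004,-0.004,0,0,0.045]';  python3 g.py '[.628,.0444,.0899]'
```

```text
time: 14.92
eef_pos: [0.6281, 0.0443, 0.0993]
orientation: [-0.707, 0.707, 0.0, 0.0]
wrist_force: [-8.4, 2.2, 18.1]
gripper_width: 0.049
[[-0.0004, -1.0, 0.0001], [-1.0, 0.0004, 0.0006], [-0.0006, -0.0001, -1.0]] shift [-0.0001  0.0001  0.0094] turn to square [-0.0001  0.0006 -0.0004] F [-8.4  2.2 18.1] [ 0.31  1.5  -0.28]
time: 15.05
eef_pos: [0.6281, 0.0443, 0.0987]
orientation: [-0.707, 0.707, 0.0, 0.001]
wrist_force: [-4.4, -0.2, 15.3]
gripper_width: 0.049
[[-0.0007, -1.0, 0.0006], [-1.0, 0.0007, 0.0009], [-0.0009, -0.0006, -1.0]] shift [-0.0001  0.0001  0.0088] turn to square [-0.0006  0.0009 -0.0007] F [-4.4 -0.2 15.3] [-0.31  0.79 -0.29]
```

It moves at about 15 N. Continuing with a firmer grip.

```bash
python3 -m creep '[0,0.0014,0.004,-0.004,0.001,0,0.045]' 110;  python3 -m creep '[0,0.0014,0.004,-0.004,0,0,0.045]'; python3 -m creep '[0,0.0014,0.004,-0.004,0,0,0.045]'; python3 g.py '[.628,.0444,.0899]'
```

```text
time: 15.18
eef_pos: [0.6281, 0.0443, 0.0969]
orientation: [-0.707, 0.707, -0.0, 0.001]
wrist_force: [1.6, -1.0, 6.8]
gripper_width: 0.0487
time: 15.3
eef_pos: [0.6281, 0.0444, 0.0958]
orientation: [-0.707, 0.707, -0.001, 0.001]
wrist_force: [-1.3, -1.9, 12.0]
gripper_width: 0.0485
time: 15.42
eef_pos: [0.6281, 0.0444, 0.0947]
orientation: [-0.707, 0.708, -0.001, 0.001]
wrist_force: [-2.4, -1.7, 12.5]
gripper_width: 0.0485
[[-0.0011, -1.0, 0.0032], [-1.0, 0.0011, 0.0004], [-0.0004, -0.0032, -1.0]] shift [-0.      0.0002  0.0048] turn to square [-0.0032  0.0004 -0.0011] F [-2.4 -1.7 12.5] [-0.31  0.69 -0.18]
```

Sliding well now. Continuing to the stop.

```bash
python3 -m creep '[0,0.0012,0.0038,-0.005,0,0,0.045]';  python3 -m creep '[0,0.0012,0.0035,-0.004,0,0,0.045]'; python3 -m creep '[0,0.0012,0.003,-0.004,0,0,0.045]'; python3 g.py '[.628,.0444,.0899]'
```

```text
time: 15.55
eef_pos: [0.6282, 0.0444, 0.094]
orientation: [-0.707, 0.708, -0.001, 0.001]
wrist_force: [-3.9, -1.7, 12.8]
gripper_width: 0.0487
time: 15.68
eef_pos: [0.6282, 0.0444, 0.0936]
orientation: [-0.707, 0.708, -0.001, 0.001]
wrist_force: [-3.1, -1.9, 11.5]
gripper_width: 0.0487
time: 15.8
eef_pos: [0.6282, 0.0444, 0.0934]
orientation: [-0.707, 0.708, -0.001, 0.001]
wrist_force: [-2.1, -1.8, 11.2]
gripper_width: 0.0489
[[-0.0015, -1.0, 0.0029], [-1.0, 0.0015, 0.0007], [-0.0007, -0.0029, -1.0]] shift [-0.      0.0002  0.0035] turn to square [-0.0029  0.0007 -0.0015] F [-2.1 -1.8 11.2] [-0.26  0.78 -0.12]
```

```bash
python3 -m creep '[0,0.0012,0.004,-0.005,0,0,0.045]';  python3 -m creep '[0,0.0012,0.004,-0.004,0,0,0.045]'; python3 -m creep '[0,0.0012,0.004,-0.004,0,0,0.045]'; python3 g.py '[.628,.0444,.0899]'
```

```text
time: 15.92
eef_pos: [0.6282, 0.0444, 0.0926]
orientation: [-0.707, 0.708, -0.001, 0.001]
wrist_force: [-4.2, -2.0, 12.5]
gripper_width: 0.0488
time: 16.05
eef_pos: [0.6282, 0.0444, 0.092]
orientation: [-0.707, 0.708, -0.001, 0.001]
wrist_force: [-5.3, -2.4, 16.4]
gripper_width: 0.0488
time: 16.18
eef_pos: [0.6282, 0.0444, 0.0918]
orientation: [-0.707, 0.708, -0.001, 0.001]
wrist_force: [-6.2, -2.3, 17.6]
gripper_width: 0.0485
[[-0.0016, -1.0, 0.003], [-1.0, 0.0016, 0.0009], [-0.0009, -0.003, -1.0]] shift [-0.      0.0002  0.0019] turn to square [-0.003   0.0009 -0.0016] F [-6.2 -2.3 17.6] [-0.29  1.41 -0.14]
```

```bash
python3 -m creep '[0,0.0018,0.0042,-0.004,0,0,0.045]';  python3 -m creep '[0,0.0018,0.0042,-0.004,0,0,0.045]'; python3 -m creep '[0,0.0018,0.0042,-0.004,0,0,0.045]'; python3 g.py '[.628,.0444,.0899]'
```

```text
time: 16.3
eef_pos: [0.6281, 0.0444, 0.0917]
orientation: [-0.707, 0.708, -0.001, 0.002]
wrist_force: [-2.5, -1.5, 17.0]
gripper_width: 0.049
time: 16.42
eef_pos: [0.6281, 0.0444, 0.0916]
orientation: [-0.707, 0.708, -0.002, 0.003]
wrist_force: [-3.4, -1.3, 16.4]
gripper_width: 0.0489
time: 16.55
eef_pos: [0.628, 0.0444, 0.0916]
orientation: [-0.707, 0.708, -0.003, 0.004]
wrist_force: [-3.7, -1.9, 16.7]
gripper_width: 0.0488
[[-0.0015, -1.0, 0.0091], [-1.0, 0.0015, 0.0011], [-0.0011, -0.0091, -1.0]] shift [-0.      0.      0.0017] turn to square [-0.0091  0.0011 -0.0015] F [-3.7 -1.9 16.7] [-0.3   1.11 -0.09]
```

```bash
python3 -m creep '[0,0.0005,0.0045,-0.009,0,0,0.045]';  python3 -m creep '[0,0.0015,0.0046,-0.004,0,0,0.045]'; python3 g.py '[.628,.0444,.0899]'
python3 - <<'E'
from h import *
a=camera("scene")["image"];cv2.imwrite("pics/home.png",cv2.resize(a[150:300,250:380],(520,600),interpolation=2))
E
```

```text
time: 16.68
eef_pos: [0.6282, 0.0444, 0.0915]
orientation: [-0.707, 0.708, -0.001, 0.001]
wrist_force: [-14.6, -1.7, 23.5]
gripper_width: 0.0484
time: 16.8
eef_pos: [0.6282, 0.0444, 0.0915]
orientation: [-0.707, 0.708, -0.001, 0.002]
wrist_force: [-5.1, -1.2, 17.7]
gripper_width: 0.0488
[[-0.0016, -1.0, 0.0044], [-1.0, 0.0016, 0.0011], [-0.0011, -0.0044, -1.0]] shift [-0.      0.0002  0.0016] turn to square [-0.0044  0.0011 -0.0016] F [-5.1 -1.2 17.7] [-0.31  1.29 -0.14]
```

View pics/home.png

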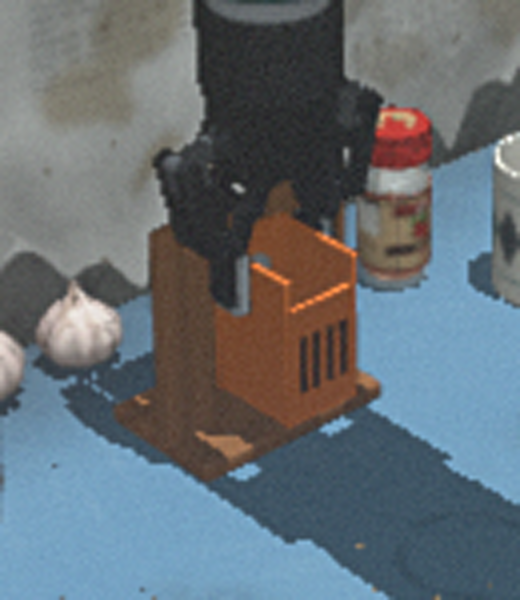

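```bash
python3 - <<'E'
from h import *
S=camera("scene");s=lambda X,Y:(250+X/4,150+Y/4)
for n,P in(("home FL bottom",s(290,427)),("home FR bottom",s(356,393)),("home FL top",s(290,282)),("near FL bottom",s(335,437)),("near FR bot",s(405,405))):
    o,d=ray(S,[P]);xp=.5860 if n[0]=="h" else .5485
    print(n,(o+d*((xp-o[0])/d[:,:1])).round(4))
print(proj(S,[[.586,.0694,.035],[.586,.0694,.125]])*4-[1000,600])
E
```

```text
home FL bottom [[0.586  0.0694 0.0385]]
home FR bottom [[0.586  0.0218 0.0393]]
home FL top [[0.586  0.0677 0.1269]]
near FL bottom [[0.5485 0.0709 0.0514]]
near FR bot [[0.5485 0.0209 0.0492]]
[[290.04184763 432.43930391]
 [287.50543974 286.43085341]]
```

The hand pushed 23.5 N with almost no motion, but the height (about 36.6 mm underside, nominal 35) may be 1.6 mm short. The cause may be the forward press adding friction. I'll work it down with less forward press and a small side wiggle.

```bash
python3 -m creep '[0.0015,0.002,0.003,-0.003,0,0,0.045]'; python3 -m creep '[0.0015,0.002,0.004,-0.003,0,0,0.045]'; python3 -m creep '[-0.0015,0.002,0.004,-0.003,0,0,0.045]'; python3 -m creep '[0.0015,0.002,0.004,-0.003,0,0,0.045]';python3 g.py '[.628,.0444,.0899]'
```

```text
time: 17.02
eef_pos: [0.6279, 0.0442, 0.0914]
orientation: [-0.707, 0.707, -0.001, 0.004]
wrist_force: [3.7, 6.2, 4.7]
gripper_width: 0.0483
time: 17.15
eef_pos: [0.6278, 0.0441, 0.0913]
orientation: [0.707, -0.707, 0.002, -0.006]
wrist_force: [-2.2, 4.8, 16.5]
gripper_width: 0.0488
time: 17.27
eef_pos: [0.6277, 0.0445, 0.0911]
orientation: [-0.707, 0.707, -0.004, 0.006]
wrist_force: [-2.1, -11.6, 14.9]
gripper_width: 0.0486
time: 17.4
eef_pos: [0.6275, 0.0442, 0.091]
orientation: [0.707, -0.707, 0.004, -0.008]
wrist_force: [-1.9, 8.1, 15.5]
gripper_width: 0.0485
[[0.0005, -0.9998, 0.0178], [-1.0, -0.0004, 0.0061], [-0.0061, -0.0178, -0.9998]] shift [-0.0002 -0.0004  0.0011] turn to square [-0.0178  0.0061  0.0005] F [-1.9  8.1 15.5] [1.34 0.89 0.02]
```

```bash
python3 -m creep '[0,0.0005,0.0005,-0.015,0.006,0,0.045]'; python3 -m creep '[0,0,0.0005,-0.003,0,0,0.045]'; python3 g.py '[.628,.0444,.0899]'; python3 -m creep '[0,0.001,0.0045,-0.003,0,0,0.045]';python3 -m creep '[0,0.0015,0.0045,-0.003,0,0,0.045]'; python3 g.py '[.628,.0444,.0899]'
```

```text
time: 17.52
eef_pos: [0.6279, 0.0444, 0.0916]
orientation: [0.707, -0.707, 0.002, -0.002]
wrist_force: [4.1, -2.3, -5.8]
gripper_width: 0.0491
time: 17.65
eef_pos: [0.6281, 0.0444, 0.0916]
orientation: [0.707, -0.707, 0.001, -0.001]
wrist_force: [-2.6, -1.0, 5.1]
gripper_width: 0.0485
[[0.0003, -1.0, 0.0029], [-1.0, -0.0003, 0.0002], [-0.0002, -0.0029, -1.0]] shift [-0.      0.0001  0.0017] turn to square [-0.0029  0.0002  0.0003] F [-2.6 -1.   5.1] [-0.26  0.77 -0.26]
time: 17.77
eef_pos: [0.6282, 0.0444, 0.0907]
orientation: [0.707, -0.707, 0.001, -0.001]
wrist_force: [-9.7, -1.3, 27.8]
gripper_width: 0.0483
time: 17.9
eef_pos: [0.6282, 0.0443, 0.0905]
orientation: [-0.707, 0.707, -0.002, 0.002]
wrist_force: [-5.0, -0.7, 22.9]
gripper_width: 0.0486
[[-0.0002, -1.0, 0.0053], [-1.0, 0.0002, 0.0002], [-0.0002, -0.0053, -1.0]] shift [-0.0001  0.0002  0.0006] turn to square [-0.0053  0.0002 -0.0002] F [-5.  -0.7 22.9] [-0.2   1.34 -0.22]
```

It moved to 0.0905 (underside ≈35.6 mm) against a firm stop. I overshot to about 28 N for a moment, so no more pushing. Unload, release and check.

```bash
python3 -m creep '[0,0.0002,0,-0.002,0,0,0.045]'; python3 -m creep '[0,0,0,0,0,0,0.055, 0,0,0,0,0,0,0.075, 0,0,0,0,0,0,0.075, 0,0,0,0,0,0,0.075]' 40; python3 g.py '[.628,.0444,.25]'
python3 -m creep '[0,0,-0.02,0,0,0,0.075, 0,0,-0.04,0,0,0,0.075, 0,0,-0.04,0,0,0,0.075,0,0.02,-0.04,0,0,0,0.075, 0,0.05,-0.02,0,0,0,0.075, 0,0.06,0,0,0,0,0.075, 0,0.06,0,0,0,0,0.075, 0,0.06,0,0,0,0,0.075, 0,0,0,0,0,0,0.075]'
python3 - <<'E'
from h import *
a=camera("scene")["image"];b=camera("top")["image"]
cv2.imwrite("pics/end.png",np.hstack([cv2.resize(a[170:290,260:370],(520,567),interpolation=2),cv2.resize(b[175:265,305:350],(280,567),interpolation=2)]))
cv2.imwrite("pics/endfull.png",a)
E
```

```text
time: 18.02
eef_pos: [0.6281, 0.0443, 0.0909]
orientation: [-0.707, 0.707, -0.001, 0.002]
wrist_force: [3.7, -0.6, -4.9]
gripper_width: 0.0488
time: 18.52
eef_pos: [0.6272, 0.0448, 0.0885]
orientation: [0.707, -0.707, -0.0, -0.0]
wrist_force: [0.5, 0.3, -0.1]
gripper_width: 0.075
[[0.0007, -1.0, 0.0003], [-1.0, -0.0007, 0.0009], [-0.0009, -0.0003, -1.0]] shift [ 0.0003 -0.0009 -0.1615] turn to square [-0.0003  0.0009  0.0007] F [ 0.5  0.3 -0.1] [ 0.01 -0.   -0.02]
time: 19.65
eef_pos: [0.3701, 0.0445, 0.2659]
orientation: [0.707, -0.707, 0.006, -0.007]
wrist_force: [0.7, -0.6, 0.1]
gripper_width: 0.0753
```

View pics/end.png

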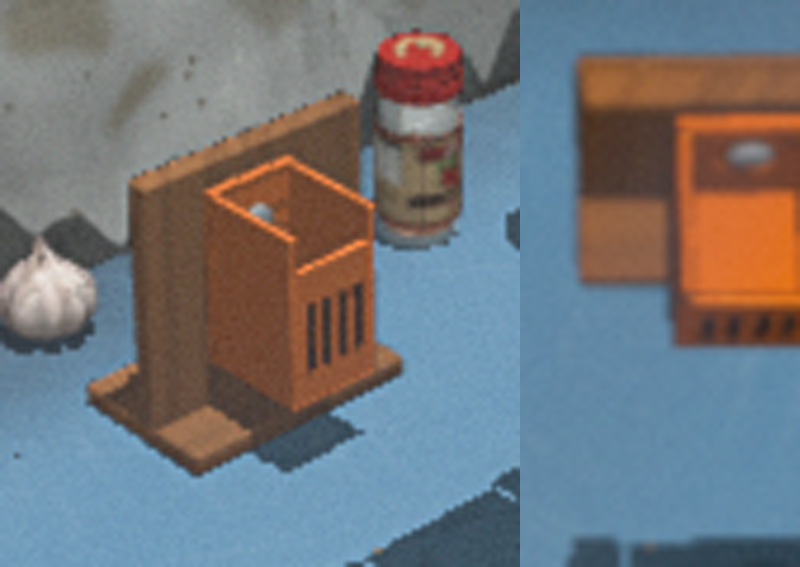

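It hangs upright with the stud head visible inside, back rim corners at (207,193) and (290,157). Now a height check on the panel plane, using the panel's top edge as reference.

```bash
python3 - <<'E'
from h import *
S=camera("scene");k=520/110;s=lambda X,Y:(260+X/k,170+Y/k)
def pl(P,xp):
    o,d=ray(S,[P]);return (o+d*((xp-o[0])/d[:,:1]))[0].round(4)
print("rimBL,BR",pl(s(207,194),.6455),pl(s(290,157),.6455))
print("panel top L,R",pl(s(143,193),.6455),pl(s(357,98),.6455))
print("FL bottom,top",pl(s(295,411),.5855),pl(s(297,241),.5855),"FR bottom",pl(s(374,372),.5855))
P=[[.6455,.0694,.125],[.6455,.0194,.125],[.5855,.0694,.125],[.5855,.0694,.035],[.5855,.0194,.035],[.6455,.104,.14],[.6455,-.026,.14]]
print("expected",((proj(S,P)-[260,170])*k).round(1).tolist())
E
```

```text
rimBL,BR [0.6455 0.0683 0.1249] [0.6455 0.0191 0.1256]
panel top L,R [0.6455 0.1041 0.139 ] [ 0.6455 -0.0223  0.1414]
FL bottom,top [0.5855 0.0701 0.0385] [0.5855 0.0672 0.1258] FR bottom [0.5855 0.0219 0.0384]
expected [[205.2, 194.5], [289.5, 158.3], [293.3, 244.4], [296.2, 417.0], [378.1, 376.2], [143.2, 190.9], [362.9, 98.2]]
```

```bash
python3 -c "
from workcell import r; print(r.sign_off())"
```

```text
the job is handed in; nothing more can be done
None
```

The caddy is hanging on the stud, and the job was handed in at about 20 s. I gripped it across its side walls, lifted and squared it, and slipped the keyhole over the stud until the back touched the panel. I then centred it by feel, pushed it down to a firm stop, let go and backed the arm away.

**Last checks:**
- **Height:** the back rim measured 125 mm in the image, which is the nominal height. The hand reading at release put the underside at 35.6–36 mm (nominal 35). Both are within the 2.5 mm allowed.
- **Underside in the image:** this read about 38 mm, which disagrees. The same measurement also read about 1.5 mm high before contact, so I trusted the rim and hand readings.
- **Position:** the last picture shows the caddy upright and square, with the stud head visible inside. The arm was clear of everything.
- **Bystanders:** I felt no contact with any of them on the way, but I did not measure their positions again at the end.

**Over the force limit:** while sliding down past the stud's clamping I went over the 20 N guideline, with wrist readings of about 23 to 28 N. The caddy only gained about the last 1 mm in those pushes, and I stopped pushing there. I could not measure the caddy-to-stand contact force directly, so how close it came to the 55 N limit is not known.

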